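# Fish the height lever out of the adjuster housing

## Robot

A 6-joint arm with a two-finger parallel gripper is mounted at the origin on the work surface. World frame = base frame: x ahead of the robot, y to its left, z up, the work surface at z = 0. Lengths are in m, angles in rad, forces in N, time in s.
With the tool pointing down it reaches from about 0.25 to 0.725 m from the base axis. Payload 4 kg.
Tool frame: the origin (TCP) lies at the very end of the fingers, on their centre line; the grasp point (between the pads) lies 19 mm behind it; z points along the fingers, y is the line along which they close (so a half turn about z gives the same grasp; the last joint's range is limited). The gripper opens to 85 mm and grips with 20 to 120 N. Pads are 22 mm wide; open, the fingers measure 114 mm over their backs; the gripper's body (76 mm by 85 mm) begins 54 mm behind the grasp point. The pads swing forward as they close: fully open they stand 13 mm farther back than shut.
Start: joints at [-1.113, 0.241, 0.005, 1.335, 0, 1.571], TCP at [0.221, -0.449, 0.231] pointing down, gripper open.
Joint ranges: [-2.72, 2.72], [-1.05, 1.87], [-1.09, 1.28], [-1.99, 2.15], [-1.42, 1.44], [-3.14, 3.14]. Speed limits (rad/s): [2.79, 2.79, 3.14, 3.14, 3.14, 3.14].

## Interface

Orientations are given as a unit quaternion [x, y, z, w].
In Python, from workcell import bot gives the robot as it stands.
- The arm moves only by the tool carry_out, never from a script. Its argument "increments" is one flat list of numbers, 5 for each row, row after row: the finger opening in cm, from 0 to 8.54, then the shift along the tool's x, y, z in cm, then the turn about the tool's z in rad. A call has exactly 5 rows; each row shifts and turns the commanded pose from where the row before left it, along the tool's axes as they then stand; what a row does not reach is not made up. A row lasts 1/8 s, in which the tool goes at most 62.5 mm and 10.7 degrees, less where a joint would pass 70% of its speed; a pose out of reach is approached as far as the arm can. A call with a gripper value outside its range is refused whole. The fingers move at their own pace and stop on an object; the grip force is fixed at half the most. Time passes only in rows, so rows that do not move let the fingers close, or fill a call up. It gives the time, the measured TCP pose, the force, the opening and the grip force at its end, in the units of the state.
- bot.get_obs(): the state, without advancing time (a new reading comes with each control period).
- bot.camera(name): name is "scene" or "top"; returns a dict with "pixels" (480x640x3 uint8, blue, green, red), "range_z" (480x640 float32, m along the optical axis (not along the pixel's ray), 0 where there is no reading), "mtx" (3x3 intrinsics, pixels), "eye" and "attitude" of the camera in the world. Camera axes: x right, y down, z forward; pixel columns grow to the right and rows downward; lengths in m; the calibration is good to about 2 mm. A picture is of the moment at which its call begins.
- bot.job_done(): hands the job in; it is judged then, once.
Trained networks look in a picture, given as the dict that the camera call returned (one of the last four; its "shot" number tells which), for a name from the list of things; names that differ only in an ending like _2 or _b are one class to them, and where a whole thing is asked for, a point or a joint stands for the part that bears it (a point fixed in the world has none). Each returns a list of dicts, best first, with "p" (0 to 1); they miss things now and then, are a little off and sometimes report something else, mostly with a low value. They report only what shows in the picture. A call takes as long as a camera call. They do not tell look-alikes from the thing itself.
- bot.find_in(picture, name): "xyz" ([x, y, z] in m, in the coordinates of the camera as it stood for that picture, good to about 4 mm: the middle of the surface that is visible of it).
- bot.regions_of(picture, name): "mask" (480x640 bool, what is visible of it).
- bot.place_of(picture, name): "xyz" ([x, y, z] in m, in the coordinates of the camera as it stood for that picture, good to about 4 mm: a listed point, or the origin of a listed thing).
The state is a dict: "clock": time; "joint_pos": joint angles; "joint_vel": joint speeds; "tau": joint torques, N m; "eef_pos": TCP position; "tool_rot": TCP orientation; "ft_force": force on the tool from outside, world axes, zero at the start; "ft_torque": the same for the moment, N m; "grip_width": finger opening in m; "grasp_force": force on a finger pad.
Only numpy, scipy, OpenCV 4.12 (cv2) and the standard library are available. Lean on these libraries where they do the work, as an engineer would, in place of code of your own. Each camera call takes 0.05 s, during which the arm holds its last target. There are 200 camera calls.

## Task

The chrome mower height lever has dropped inside the grey steel adjuster housing and is longer than the opening in the housing's top. Work it out through that opening, broad paddle end first, and finish still holding it in the gripper, still, with the whole lever at least 5 cm above the top of the housing and touching nothing else; do not let go of it. Leave the carburettor bowl, the copper terminal and the oil can cap where they are.

Things in the scene. Friction and masses are not known exactly. Their poses are not given: they have to be found in the camera images.
- housing: Grey sheet-steel housing fixed to the bench: covered trough 308 (x) x 118 (y) x 65 high, a 4 high bolt foot reaching 22 beyond each end. Origin: centre of underside; x along its length, z up; yaw about 90 deg, +-30. Inside x -150..150, y -55..55, dark floor 4 above the bench, 58 clear up to the 3 thick cover. The cover's opening is off-centre: the +x end is covered deeper than the -x end.
- opening (a point): Centre of the cover's one opening, in the plane of its top face, 65 above the bench. In the housing's frame the opening spans x -100..50, y -50..50 (150 long, 100 wide), so the cover hides a short 50 of the inside at the -x end and a deep 100 at the +x end.
- lever: Loose chrome lever 230 long, 0.15 to 0.28 kg, flat on the housing's floor, roughly along it. Bar 14 wide, 14 high (x -70..115), broad paddle 28 wide, 14 high at the -x end (x -115..-70). Origin: centre of underside at half length; x from paddle to plain end, z up; centre of mass at x -15. It slides freely on the floor.
- paddle_end (a point): Middle of the paddle's end face, 7 above the underside, 115 from the origin. Starts hidden under the short (-x) cover. With the lever pushed to the +x end wall this end comes about 20 inside the opening and can be lifted through.
- plain_end (a point): Middle of the plain bar's end face, 7 above the underside, 115 from the origin. Starts under the deep (+x) cover; against the end wall there it can pivot on the floor to about 0.4 rad of tilt, more as the lever is drawn out.
- tester: Steel spark plug tester, fixed, 150 (x) x 200 (y) x 100 high with a round bayonet socket 26 higher; origin centre of its underside. Not part of the job.
- bowl: Olive plastic carburettor bowl, an open cup 64 across, 45 high; origin centre of its underside. Leave alone.
- terminal: Copper ignition terminal: flat tongue 3 thick with a round boss 24 across, 12 high, about 51 long overall (x -27..24). Leave alone.
- cap: Tin oil can cap 40 across with a short spout, 34 high; origin centre of its underside. Leave alone.
Things that resemble listed ones, but are neither listed nor needed, are in the scene too. What is meant by the lever is not turquoise or yellow, and is the larger of those in its own colour.

How it is judged:
By the outcome, as a careful person would: the job done as asked, in the order asked, and still so for the second after the job is handed in, while the arm keeps its last pose, push and grip.
It also fails if it takes over 42 s, if anything falls off the work surface, if the arm or the gripper's body presses on something with over 40 N, if the wrist force passes 120 N, or if a joint passes its speed limit or range.

## Working session

There is one attempt and no reset: what is moved stays moved. The work goes in short steps, Python scripts to look and compute and a tool call to move; the robot and the scene stay as the last step left them, time stands still between calls to the robot, and variables do not carry over. Pictures are saved under pics/ and viewed, at most 10 in all, crops included, and the job is handed in when it is done.

Besides the shell and the picture viewer there is one more tool, called as name(argument=value, ...), one argument or row to a line, values as JSON. carry_out: Moves the arm, as the interface text tells. Its arguments: {"type":"object","properties":{"increments":{"type":"array","items":{"type":"number"}}},"required":["increments"]}

```bash
mkdir -p pics; cat > h.py <<'E'
import numpy as np, cv2
from scipy.spatial.transform import Rotation as R
from workcell import bot
def cam(n):
    return bot.camera(n)
def att(c):
    a=np.array(c["attitude"]); return R.from_quat(a).as_matrix() if a.size==4 else a.reshape(3,3)
def world(c,p): return att(c)@np.array(p)+np.array(c["eye"])
def cloud(c):
    z=c["range_z"]; v,u=np.mgrid[:480,:640]; K=c["mtx"]
    P=np.stack([(u-K[0,2])/K[0,0]*z,(v-K[1,2])/K[1,1]*z,z],-1)
    return P@att(c).T+np.array(c["eye"])
def px(c,p):
    q=att(c).T@(np.array(p)-np.array(c["eye"])); K=c["mtx"]; return (K@q/q[2])[:2].round()
E
python3 - <<'E'
from h import *
print(bot.get_obs())
for n in("scene","top"):
    c=cam(n); cv2.imwrite(f"pics/{n}1.png",c["pixels"]); print(n,c["eye"],c["attitude"],c["mtx"].tolist())
    for k in("housing","opening","lever","paddle_end","plain_end","tester","bowl","terminal","cap"):
        for d in bot.place_of(c,k)[:3]:
            w=world(c,d["xyz"]); print(k,round(d["p"],2),w.round(3),px(c,w))
E
```

```text
{'clock': 0.0, 'joint_pos': array([-1.11298064e+00,  2.41406124e-01,  3.70689304e-03,  1.33518697e+00,
        1.58457482e-05,  1.57078397e+00]), 'joint_vel': array([ 0.00071018, -0.00060825,  0.00114372,  0.00088724,  0.00058282,
       -0.00133628]), 'tau': array([ 2.23115417e-04, -3.72320223e+01,  2.52406794e+01,  1.69873849e-02,
        1.01995374e-04, -1.23752464e-06]), 'eef_pos': array([ 0.22071829, -0.44793779,  0.23040976]), 'tool_rot': array([ 9.73912870e-01,  2.26919875e-01, -2.29388149e-04, -1.01947808e-03]), 'ft_force': array([-0.25971294, -0.23215773, -0.3474789 ]), 'ft_torque': array([-0.01386026,  0.01029569, -0.05523579]), 'grasp_force': 0.0, 'grip_width': 0.08516935939441937}
scene [ 0.99383628 -0.62959591  0.66493868] [ 0.85266164  0.28697974 -0.14936731 -0.41024403] [[476.1508485846378, 0.0, 316.1043129006234], [0.0, 476.1508485846378, 242.51060421608878], [0.0, 0.0, 1.0]]
housing 0.96 [ 0.543 -0.032 -0.001] [327. 271.]
opening 0.72 [ 0.791 -0.071  0.002] [424. 336.]
opening 0.56 [ 0.533 -0.053  0.065] [316. 250.]
lever 0.93 [ 0.7    0.307 -0.005] [464. 222.]
lever
[... 717 characters left out ...]
 240.62757434796544], [0.0, 0.0, 1.0]]
housing 0.7 [ 0.545 -0.026 -0.001] [305. 249.]
opening 0.66 [ 0.533 -0.05   0.067] [314. 248.]
lever 0.75 [ 0.544 -0.024  0.003] [304. 249.]
lever 0.75 [ 0.278  0.277 -0.001] [186. 356.]
lever 0.73 [ 0.701  0.309 -0.   ] [179. 193.]
paddle_end 0.89 [0.231 0.377 0.008] [144. 376.]
paddle_end 0.82 [ 0.498 -0.127  0.009] [345. 265.]
paddle_end 0.68 [ 0.831 -0.177  0.007] [359. 143.]
plain_end 0.82 [ 0.716 -0.287  0.005] [401. 183.]
plain_end 0.75 [0.818 0.272 0.012] [193. 150.]
plain_end 0.56 [0.333 0.174 0.007] [227. 332.]
bowl 0.79 [0.497 0.324 0.   ] [170. 269.]
terminal 0.44 [ 0.796 -0.071 -0.003] [320. 158.]
cap 0.61 [ 0.785  0.124 -0.004] [248. 163.]
```

View pics/scene1.png

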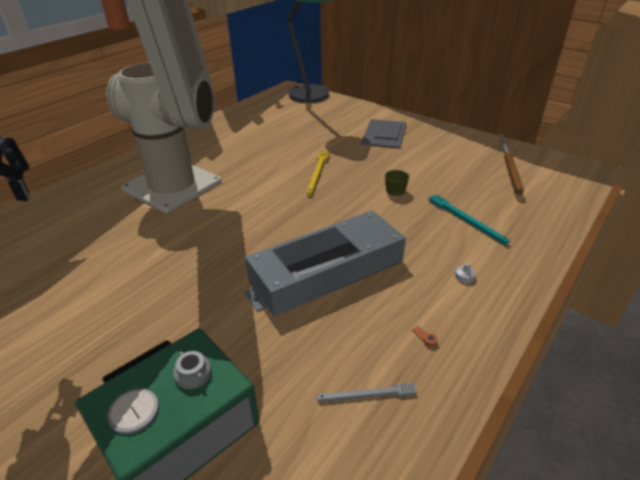

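View pics/top1.png

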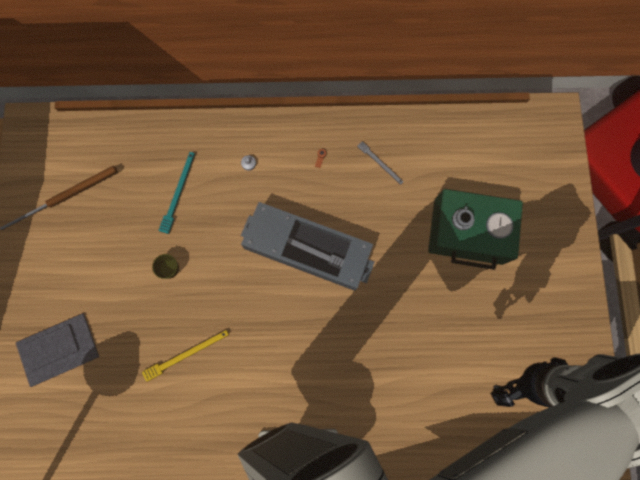

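The scene view shows the housing at about (325,262), with a grey lever in its opening. Lever look-alikes in the top view:
- grey bar in the housing (315,252)
- small grey one on the bench (380,163)
- turquoise (178,193)
- yellow (186,356)

I choose the one in the housing, since it is the larger grey one and lies inside. Next I'll check it in a close crop and measure.

```bash
python3 - <<'E'
from h import *
for n in("top","scene"):
    c=cam(n); W=cloud(c); ok=(c["range_z"]>0)
    box=(abs(W[...,0]-.54)<.22)&(abs(W[...,1]+.03)<.24)&ok
    m=box&(abs(W[...,2]-.065)<.006)
    P=W[m]; r=cv2.minAreaRect((P[:,:2]*1000).astype(np.float32)); print(n,"cover",r,np.median(P[:,2]))
    # lever: points inside at height ~.018, floor .004
    bp=cv2.boxPoints(r)/1000
    inside=np.array([[cv2.pointPolygonTest(bp.astype(np.float32),(float(a),float(b)),True) for a,b in row] for row in W[...,:2]])>.005
    f=inside&ok&(W[...,2]<.05)
    print("z hist",np.histogram(W[f][:,2],bins=np.arange(-.004,.05,.004)))
    l=f&(W[...,2]>.0125)&(W[...,2]<.022)
    L=W[l]; rl=cv2.minAreaRect((L[:,:2]*1000).astype(np.float32)); print("lever",rl,np.median(L[:,2]))
    for d in bot.regions_of(c,"lever")[:4]:
        mm=d["mask"]&ok; print(d["p"],mm.sum(),np.median(W[mm],0).round(3),px(c,np.median(W[mm],0)))
        if abs(np.median(W[mm],0)[1]+.05)<.06 and abs(np.median(W[mm],0)[0]-.54)<.06:
            q=W[mm]; q=q[(q[:,2]>.012)&(q[:,2]<.024)]; print(len(q)); v=cv2.fitLine((q[:,:2]*1000).astype(np.float32),cv2.DIST_HUBER,0,.01,.01).ravel(); print("line",v,np.degrees(np.arctan2(v[1],v[0])), "ends",np.sort((q[:,:2]*1000-v[2:])@v[:2])[[0,-1]])
    if n=="top": cv2.imwrite("pics/crop1.png",cv2.resize(c["pixels"][190:300,230:390],None,fx=5,fy=5,interpolation=cv2.INTER_CUBIC))
E
```

```text
top cover ((544.244140625, -29.562255859375), (308.25823974609375, 119.34722137451172), 67.9224624633789) 0.06499894198152512
z hist (array([132, 768, 714, 143, 114, 220,  75,   4,   3,   1,   1,   2,   0]), array([-0.004,  0.   ,  0.004,  0.008,  0.012,  0.016,  0.02 ,  0.024,
        0.028,  0.032,  0.036,  0.04 ,  0.044,  0.048]))
lever ((554.351806640625, -61.65484619140625), (156.6426544189453, 72.28368377685547), 60.7824821472168) 0.01780173391107831
0.83 235 [ 0.79  -0.214  0.009] [373. 157.]
0.68 421 [ 0.525 -0.065  0.018] [320. 254.]
375
line [ 4.3308836e-01  9.0135145e-01  5.3054285e+02 -5.3942013e+01] 64.33628 ends [-72.33052287  79.48838861]
0.63 602 [0.685 0.315 0.013] [175. 198.]
0.62 701 [0.272 0.296 0.013] [177. 358.]
scene cover ((544.3179321289062, -31.093505859375), (311.2904052734375, 123.9671401977539), 68.53434753417969) 0.06442393561762205
z hist (array([ 17, 511, 358, 123, 129, 351, 123, 108, 119, 104, 115, 113, 100]), array([-0.004,  0.   ,  0.004,  0.008,  0.012,  0.016,  0.02 ,  0.024,
        0.028,  0.032,  0.036,  0.04 ,  0.044,  0.048]))
lever ((532.623779296875, -60.78315734863281), (233.07992553710938, 113.90946197509766), 68.54866790771484) 0.0175831805319262
0.96 766 [0.707 0.303 0.012] [468. 218.]
0.81 962 [ 0.781 -0.228  0.009] [373. 392.]
0.58 292 [ 0.534 -0.05   0.018] [318. 267.]
266
line [ 4.1375029e-01  9.1039044e-01  5.3788611e+02 -3.8977318e+01] 65.559364 ends [-67.50559403  88.09019385]
```

View pics/crop1.png

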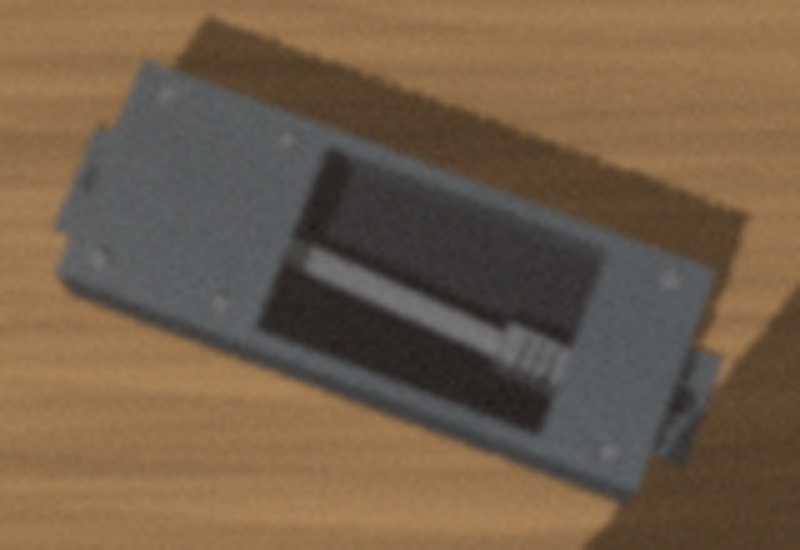

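The crop shows the bar at (310,260) running to the paddle shoulder at about (505,340), and the paddle going under the short cover at (570,365). This is the right lever. Its origin is at about x +5 in the housing frame and its yaw is about 65°. Next I'll work out the approach rows.

```bash
cat >> h.py <<'E'
def delta(target,yaw=None,rows=5):
    "per-row tool-axis shifts (cm) and turn to reach target [world m] and tool-x yaw [deg]"
    o=bot.get_obs(); r=R.from_quat(o["tool_rot"]); M=r.as_matrix(); y0=np.arctan2(M[1,0],M[0,0])
    dt=0 if yaw is None else -((np.radians(yaw)-y0+np.pi)%(2*np.pi)-np.pi)
    d=(np.array(target)-o["eef_pos"])/rows
    print("t",o["clock"],"pos",o["eef_pos"].round(4),"yaw",np.degrees(y0).round(2),"F",np.round(o["ft_force"],1),"w",round(o["grip_width"],4),"g",round(o["grasp_force"],1))
    for i in range(rows):
        Mi=M@R.from_euler("z",dt/rows*i).as_matrix(); print((Mi.T@d*100).round(2),round(dt/rows,4))
E
python3 - <<'E'
from h import *
delta([.508,-.1016,.15],65.3,10)
E
```

```text
t 1.2 pos [ 0.221  -0.4485  0.2313] yaw 26.23 F [ 0.2 -0.8  0. ] w 0.0853 g 0.0
[ 4.11 -1.84  0.81] -0.0682
[ 4.22 -1.56  0.81] -0.0682
[ 4.32 -1.27  0.81] -0.0682
[ 4.4  -0.97  0.81] -0.0682
[ 4.45 -0.67  0.81] -0.0682
[ 4.49 -0.36  0.81] -0.0682
[ 4.5  -0.06  0.81] -0.0682
[4.5  0.25 0.81] -0.0682
[4.47 0.56 0.81] -0.0682
[4.42 0.86 0.81] -0.0682
```

carry_out(
  increments=[4.5,4.11,-1.84,0.81,-0.0682,4.5,4.22,-1.56,0.81,-0.0682,4.5,4.32,-1.27,0.81,-0.0682,4.5,4.4,-0.97,0.81,-0.0682,4.5,4.45,-0.67,0.81,-0.0682],
)

```text
clock: 1.82
eef_pos: [0.3653, -0.274, 0.1907]
tool_rot: [0.921, 0.39, 0.0, 0.0]
ft_force: [0.6, -0.1, -0.1]
grip_width: 0.0449
grasp_force: 0.0
```

carry_out(
  increments=[4.5,4.49,-0.36,0.81,-0.0682,4.5,4.5,-0.06,0.81,-0.0682,4.5,4.5,0.25,0.81,-0.0682,4.5,4.47,0.56,0.81,-0.0682,4.5,4.42,0.86,0.81,-0.0682],
)

```text
clock: 2.45
eef_pos: [0.509, -0.1004, 0.1502]
tool_rot: [0.841, 0.541, 0.0, 0.0]
ft_force: [-0.2, -0.6, 0.4]
grip_width: 0.045
grasp_force: 0.0
```

```bash
python3 - <<'E'
from h import *
delta([.508,-.1016,.09],65.3,5)
c=cam("scene"); cv2.imwrite("pics/s2.png",cv2.resize(c["pixels"][130:330,210:450],None,fx=3,fy=3))
E
```

```text
t 2.45 pos [ 0.509  -0.1004  0.1502] yaw 65.44 F [-0.2 -0.6  0.4] w 0.045 g 0.0
[-0.03 -0.01  1.2 ] 0.0005
[-0.03 -0.01  1.2 ] 0.0005
[-0.03 -0.01  1.2 ] 0.0005
[-0.03 -0.01  1.2 ] 0.0005
[-0.03 -0.01  1.2 ] 0.0005
```

View pics/s2.png

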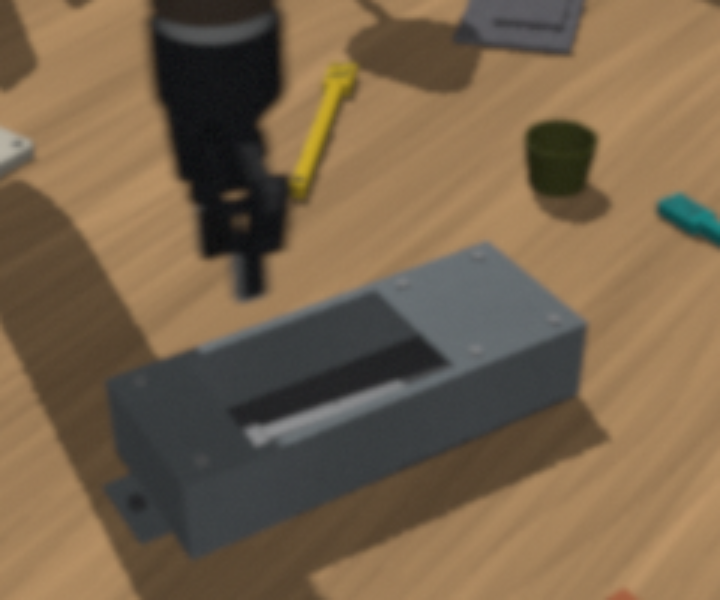

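The gripper, at crop (240,270), hangs above the paddle end of the opening, which is at (260,430). I'm going down.

carry_out(
  increments=[4.5,-0.1,0,2.0,0,4.5,-0.05,0,2.0,0,4.5,0,0,2.0,0,4.5,0,0,2.0,0,4.5,0,0,2.0,0],
)

```text
clock: 3.12
eef_pos: [0.5075, -0.1031, 0.0498]
tool_rot: [0.842, 0.539, 0.0, 0.0]
ft_force: [-0.5, -0.0, 0.5]
grip_width: 0.0452
grasp_force: 0.0
```

carry_out(
  increments=[4.5,0,0,1.2,0,4.5,0,0,1.0,0,4.5,0,0,0.8,0,4.5,0,0,0.6,0,4.5,0,0,0.4,0],
)

```text
clock: 3.75
eef_pos: [0.5112, -0.1036, 0.0182]
tool_rot: [0.842, 0.54, 0.003, 0.003]
ft_force: [-14.8, 1.0, 72.0]
grip_width: 0.0447
grasp_force: 25.3
```

carry_out(
  increments=[4.5,0,0,-1.5,0,4.5,0,0,-1.5,0,4.5,0,0,0,0,4.5,0,0,0,0,4.5,0,0,0,0],
)

```text
clock: 4.38
eef_pos: [0.5067, -0.1028, 0.0393]
tool_rot: [0.842, 0.54, -0.001, -0.001]
ft_force: [0.4, 0.3, 0.3]
grip_width: 0.045
grasp_force: 0.0
```

```bash
python3 - <<'E'
from h import *
delta([.508,-.1016,.09],65.3,5)
a=cam("scene");c=cam("top"); f=lambda i:cv2.resize(i,(400,300),interpolation=cv2.INTER_CUBIC)
cv2.imwrite("pics/s3.png",np.hstack([f(a["pixels"][200:320,240:400]),f(c["pixels"][195:300,240:380])]))
E
```

```text
t 4.375 pos [ 0.5067 -0.1028  0.0393] yaw 65.31 F [0.4 0.3 0.3] w 0.045 g 0.0
[ 0.03  0.01 -1.01] 0.0
[ 0.03  0.01 -1.01] 0.0
[ 0.03  0.01 -1.01] 0.0
[ 0.03  0.01 -1.01] 0.0
[ 0.03  0.01 -1.01] 0.0
```

View pics/s3.png

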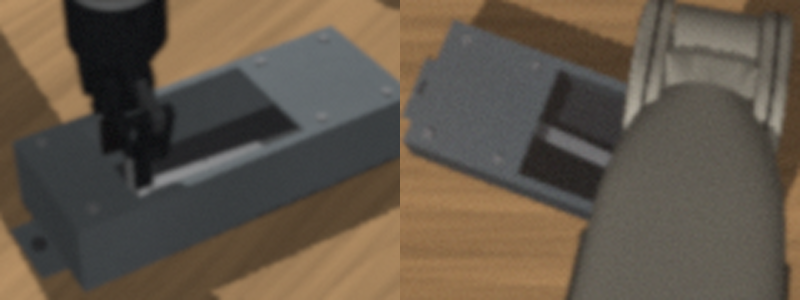

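The left half shows a fingertip at (145,185) right at the paddle end of the lever; in the right half the arm hides it. I'll measure the fingers' real outline against the lever and opening in the tool frame from depth.

```bash
python3 - <<'E'
from h import *
c=cam("scene"); o=bot.get_obs(); M=R.from_quat(o["tool_rot"]).as_matrix(); W=cloud(c)
T=(W-o["eef_pos"])@M; ok=c["range_z"]>0
k=ok&(abs(T[...,0])<.06)&(abs(T[...,1])<.09)&(c["pixels"].max(-1)<70)
for h in range(-10,110,10):
    s=k&(T[...,2]*-1000>=h)&(T[...,2]*-1000<h+10); q=T[s]*1000
    if len(q)>3: print(h,len(q),"x",np.percentile(q[:,0],[2,50,98]).round(),"y",np.percentile(q[:,1],[2,50,98]).round())
e=np.array([np.cos(np.radians(68)),np.sin(np.radians(68))]); n=np.array([-e[1],e[0]])
H=W[...,:2]-[.5443,-.0300]; hx=H@e*1000; hy=H@n*1000
z=W[...,2]*1000
l=ok&(z>13)&(z<24)&(hx>-100)&(hx<50)&(abs(hy)<50)&(c["pixels"].mean(-1)>95)
for a in range(-100,60,15):
    s=l&(hx>=a)&(hx<a+15)
    if s.sum()>2: print(a,s.sum(),"hy",np.percentile(hy[s],[5,50,95]).round(1),"z",np.median(z[s]).round(1),"tool y",np.percentile(T[s][:,1]*1000,[5,95]).round(1))
E
```

```text
-10 209 x [-58.  -3.  57.] y [-49.  66.  70.]
0 262 x [-56.  -2.  57.] y [-47.  66.  69.]
10 301 x [-57.  -1.  58.] y [-50.  65.  69.]
20 1057 x [-59. -35.  14.] y [-46.  23.  68.]
30 51 x [-12.  -7.   8.] y [-27. -21.  37.]
40 39 x [-14. -11.  -2.] y [-29. -23.  50.]
50 107 x [-14.  -8.  10.] y [-48.  50.  57.]
60 93 x [-17. -11.  11.] y [-52.  31.  59.]
70 132 x [-18. -11.   9.] y [-53.  28.  62.]
80 114 x [-18. -11.   9.] y [-21.  28.  65.]
90 130 x [-20. -11.  10.] y [-16.  36.  68.]
100 216 x [-20.  -6.  10.] y [-7. 43. 67.]
-85 6 hy [-4.   0.8  2.1] z 16.9 tool y [ 4.8 11. ]
-70 16 hy [-2.   1.6  6.6] z 17.5 tool y [-0.5  8.6]
-55 30 hy [-2.5  2.4 10.3] z 17.7 tool y [-4.7  8.1]
-40 29 hy [-2.2  3.9 10. ] z 17.0 tool y [-4.9  7.3]
-25 29 hy [-2.3  3.4  8.6] z 17.3 tool y [-4.4  7. ]
-10 26 hy [-3.8  1.6  7.4] z 17.7 tool y [-3.7  7.6]
5 23 hy [-3.7  2.1  6.4] z 17.5 tool y [-3.3  6.7]
20 20 hy [-2.8  0.6  4.6] z 17.6 tool y [-2.5  4.8]
35 7 hy [-3.5  0.8  5. ] z 17.2 tool y [-3.2  5.2]
```

```bash
python3 - <<'E'
from h import *
c=cam("scene"); o=bot.get_obs(); M=R.from_quat(o["tool_rot"]).as_matrix(); W=cloud(c)
T=(W-o["eef_pos"])@M*1000; ok=c["range_z"]>0
k=ok&(abs(T[...,0])<30)&(abs(T[...,1])<80)&(T[...,2]<-28)&(T[...,2]>-130)
for h in range(28,130,6):
    s=k&(-T[...,2]>=h)&(-T[...,2]<h+6); print(h,np.histogram(T[s][:,1],bins=np.arange(-60,81,10))[0])
u,v=px(c,o["eef_pos"]).astype(int); print(u,v)
cv2.imwrite("pics/s4.png",cv2.resize(c["pixels"][v-90:v+30,u-60:u+100],None,fx=5,fy=5,interpolation=cv2.INTER_CUBIC))
E
```

```text
28 [ 0  0  0 13  0  0  0  0  6 15  0  0  2  0]
34 [ 0  0  0 21  0  0  0  0  5  2  0  0  0  0]
40 [ 0  0  1 12  0  0  0  0  0  3  0  0  0  0]
46 [ 0  5  1 16  0  0  0  0  5 11  0 13  0  0]
52 [ 2  4  1  8  0  0  0  1  3  9  6 33  0  0]
58 [ 3  5  0  3  2  0  0  0  3  9  8 20  0  0]
64 [ 3  6  0  3  9  0  0  6 12  8  2 14  0  0]
70 [ 6  3  0  5  7  1  0  3 23  5  3 17 11  0]
76 [ 3  2  0  4  8  0  0  3 16  0  1 10 28  0]
82 [ 0  0  0  3  7  0  0  5 24  2  0  5 19  0]
88 [ 0  0  0  0  4  5  0  1 14  7  2  4 25  0]
94 [ 0  0  0  1  6 12  0  9 20  9  3  2 32  0]
100 [ 0  0  0  0  2 10  5 21 11  5 15 30 60  0]
106 [ 0  0  0  0  0  0  3 16  8 23 34  2  0  0]
112 [ 0  0  0  0  0  0  0  1  6 32  5  0  0  0]
118 [ 0  0  0  0  0  0  0  0  4 32  0  0  0  0]
124 [ 0  0  0  0  0  0  0  0  6 37  0  0  0  0]
291 267
```

View pics/s4.png

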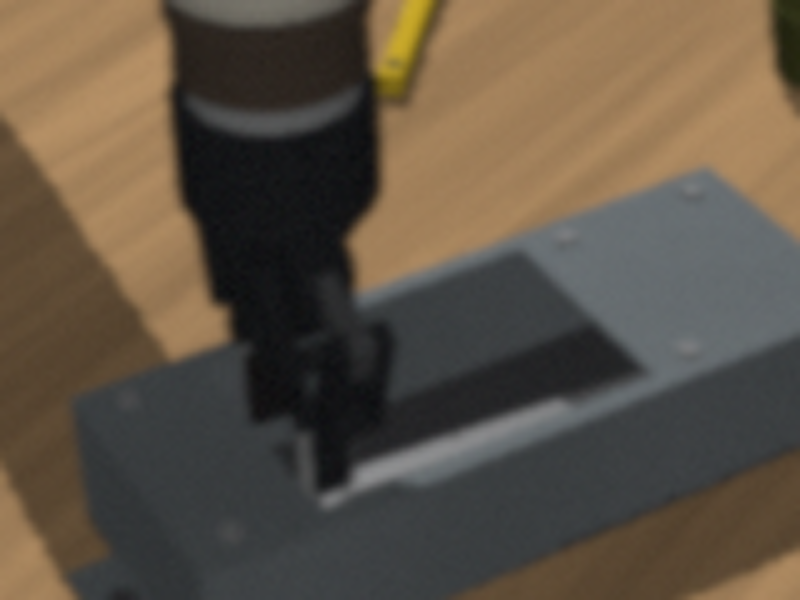

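The picture shows a linkage-type gripper: its outer knuckles, at (380,375) and (260,400), stand much wider than the fingertip at (315,490). At 45 mm opening they span about 110 mm, so they met the cover and not the lever. I'll grip the 14 mm bar just behind the paddle with a narrower opening instead, checking the knuckle span first.

carry_out(
  increments=[2.6,0,0,-1.5,0,2.6,0,0,-1.5,0,2.6,1.5,0.15,0,0,2.6,1.6,0.15,0,0,2.6,0,0,0,0],
)

```text
clock: 5.2
eef_pos: [0.5237, -0.0745, 0.07]
tool_rot: [0.841, 0.541, -0.0, -0.0]
ft_force: [-0.2, -0.6, -0.0]
grip_width: 0.0259
grasp_force: 0.0
```

```bash
python3 - <<'E'
from h import *
delta([.5224,-.0762,.04],65.3,5)
c=cam("scene"); o=bot.get_obs(); M=R.from_quat(o["tool_rot"]).as_matrix(); W=cloud(c)
T=(W-o["eef_pos"])@M*1000; ok=c["range_z"]>0
k=ok&(abs(T[...,0])<30)&(abs(T[...,1])<80)&(T[...,2]<0)&(T[...,2]>-130)
for h in range(0,112,6):
    s=k&(-T[...,2]>=h)&(-T[...,2]<h+6); print(h,np.histogram(T[s][:,1],bins=np.arange(-60,81,5))[0])
e=np.array([np.cos(np.radians(68)),np.sin(np.radians(68))]); n=np.array([-e[1],e[0]])
H=W[...,:2]-[.5443,-.0300]; hx=H@e*1000; hy=H@n*1000; z=W[...,2]*1000
l=ok&(abs(z-18)<2.5)&(hx>-100)&(hx<50)&(abs(hy)<40)
for a in range(-100,60,15):
    s=l&(hx>=a)&(hx<a+15)
    if s.sum()>2: print(a,s.sum(),"hy",np.percentile(hy[s],[5,50,95]).round(1),"tool y",np.percentile(T[s][:,1],[5,50,95]).round(1))
E
```

```text
t 5.2 pos [ 0.5237 -0.0745  0.07  ] yaw 65.45 F [-0.2 -0.6 -0. ] w 0.0259 g 0.0
[-0.04 -0.01  0.6 ] 0.0005
[-0.04 -0.01  0.6 ] 0.0005
[-0.04 -0.01  0.6 ] 0.0005
[-0.04 -0.01  0.6 ] 0.0005
[-0.04 -0.01  0.6 ] 0.0005
0 [ 0  0  0  0  0  0  0  0  4 14  0  0  0  0  0  8  4  0  0  0  0  0  0  0
  0  0  0  0]
6 [ 0  0  0  0  0  0  0  1  1 10  0  0  0  0  1  7  7  9  0  0  0  0  0  0
  0  0  0  0]
12 [ 0  0  0  0  0  0  0  1  0 15  0  0  0  0  0  5  8 12  0  0  0  0  0  0
  0  0  0  0]
18 [ 0  0  0  0  0  0  0  0  4 14  0  0  0  0  0  6  5 18  0  0  0  0  0  0
  0  0  0  0]
24 [ 0  0  0  0  0  0  0  0  2 16  0  0  0  0  0  4  9 13  0  0  0  0  0  0
  0  0  0  0]
30 [ 0  0  0  0  0  0  0  0  4 13  0  0  0  0  3  0  7  6  0  0  0  0  0  0
  0  0  0  0]
36 [ 0  0  0  0  0  0  0  0 10  7  0  0  0  0  0  1  2  0  0  0  0  0  0  0
  0  0  0  0]
42 [0 0 0 1 2 1 0 3 6 4 0 0 0 0 1 1 6 5 0 0 4 0 0 0 0 0 0 0]
48 [ 0  0  1  1  4  4  0  2  5  4  0  0  0  0  0  3  4  7  2  1 21  7  0  0
  0  0  0  0]
54 [ 0  0  1  3  1  1  0  1  2  8  0  0  0  0  0  2  7  4  0  3  9 14  2  0
  0  0  0  0]
60 [ 0  1  2  1 
[... 553 characters left out ...]
4  3 14  4  0  0  4 15  5  3  4  5  3  4  9 23
 34 14  0  0]
102 [ 0  0  0  0  0  0  0  0  1  2  9  3  4  2  9 14  5  3  3  9 22 15  8  0
  0  0  0  0]
108 [ 0  0  0  0  0  0  0  0  0  0  0  0  1  2  3  4  6  3  3 28 16  0  0  0
  0  0  0  0]
-85 32 hy [-2.3  7.9 17.6] tool y [-13.6  -4.1   6.4]
-70 35 hy [-1.1  3.8 13.4] tool y [-9.8 -0.1  4.5]
-55 28 hy [-1.3  3.3  9.6] tool y [-6.7 -0.3  4. ]
-40 29 hy [-3.   2.   8.8] tool y [-6.9  0.3  4.8]
-25 26 hy [-3.6  2.6  8.3] tool y [-7.  -1.2  4.8]
-10 25 hy [-3.2  2.5  6.4] tool y [-5.5 -1.8  4.1]
5 21 hy [-3.3  1.2  7.3] tool y [-7.1 -1.   3.1]
20 17 hy [-2.2  0.   4.2] tool y [-4.8 -0.8  1.5]
35 18 hy [-4.3  0.3  5.1] tool y [-6.2 -1.8  3.2]
```

Now the bar lies within 2 mm of the tool's centre. The knuckles are about ±47 mm at cover height, which should just fit, so I'm descending with 22 mm opening.

carry_out(
  increments=[2.2,0.3,0,1.5,0,2.2,0,0,1.5,0,2.2,0,0,1.5,0,2.2,0,0,0.7,0,2.2,0,0,0.3,0],
)

```text
clock: 5.88
eef_pos: [0.5239, -0.0734, 0.0145]
tool_rot: [0.842, 0.539, -0.0, -0.0]
ft_force: [0.1, -1.0, -0.3]
grip_width: 0.0218
grasp_force: 0.0
```

carry_out(
  increments=[1.8,0,0,0.2,0,1.8,0,0,0.2,0,1.7,0,0,0.2,0,1.7,0,0,0.1,0,1.7,0,0,0,0],
)

```text
clock: 6.5
eef_pos: [0.5244, -0.0733, 0.0083]
tool_rot: [0.842, 0.54, 0.0, 0.0]
ft_force: [-1.3, 0.7, -0.7]
grip_width: 0.0169
grasp_force: 0.5
```

carry_out(
  increments=[1.5,0,0,0.1,0,0.8,0,0,0,0,0.8,0,0,0,0,0.8,0,0,0,0,0.8,0,0,0,0],
)

```text
clock: 7.12
eef_pos: [0.5248, -0.0734, 0.0075]
tool_rot: [0.842, 0.54, 0.0, 0.0]
ft_force: [0.0, -0.2, 3.1]
grip_width: 0.0123
grasp_force: 60.1
```

Gripped at 60 N. Sliding the lever toward the +x end wall.

carry_out(
  increments=[0.8,0.5,0,-0.1,0,0.8,0.6,0,0,0,0.8,0.6,0,0,0,0.8,0.4,0,0,0,0.8,0,0,0,0],
)

```text
clock: 7.75
eef_pos: [0.5332, -0.0537, 0.0082]
tool_rot: [0.842, 0.54, -0.0, -0.0]
ft_force: [0.3, -0.1, -2.3]
grip_width: 0.0121
grasp_force: 59.4
```

```bash
python3 - <<'E'
from h import *
delta([.524,-.0734,.03])
c=cam("scene"); cv2.imwrite("pics/s5.png",cv2.resize(c["pixels"][180:320,230:420],None,fx=4,fy=4,interpolation=cv2.INTER_CUBIC))
E
```

```text
t 7.75 pos [ 0.5332 -0.0537  0.0082] yaw 65.35 F [ 0.3 -0.1 -2.3] w 0.0121 g 59.4
[-0.43 -0.   -0.44] 0.0
[-0.43 -0.   -0.44] 0.0
[-0.43 -0.   -0.44] 0.0
[-0.43 -0.   -0.44] 0.0
[-0.43 -0.   -0.44] 0.0
```

View pics/s5.png

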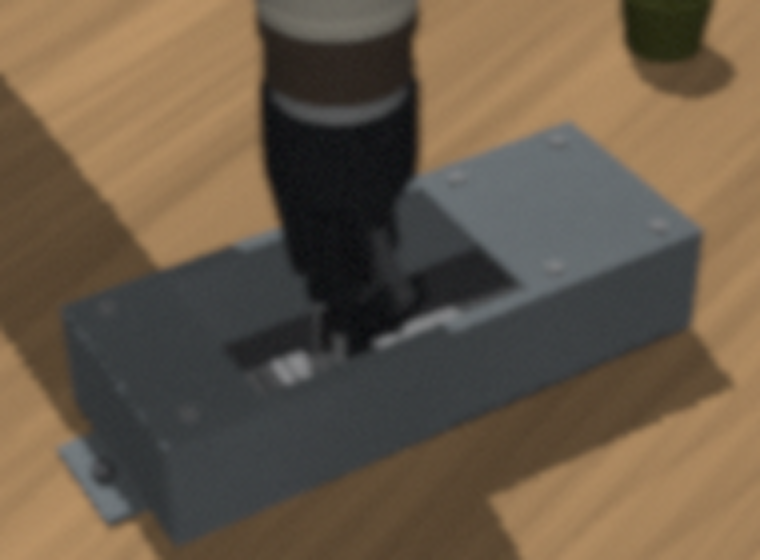

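The paddle at crop (292,368) is now inside the opening, with bare floor between it and the short cover at (245,380). A touch more, then lift.

carry_out(
  increments=[0.8,0.2,0,0,0,0.8,0.2,0,0,0,0.8,0,0,-1.0,0,0.8,0,0,-1.0,0,0.8,0,0,-1.0,0],
)

```text
clock: 8.43
eef_pos: [0.5352, -0.0507, 0.0395]
tool_rot: [0.842, 0.539, 0.0, 0.0]
ft_force: [0.3, -0.2, -2.7]
grip_width: 0.0123
grasp_force: 59.3
```

carry_out(
  increments=[0.8,0,0,-0.7,0,0.8,0,0,-0.7,0,0.8,0,0,-0.7,0,0.8,-0.1,0,-0.7,0,0.8,-0.1,0,-0.5,0],
)

```text
clock: 9.05
eef_pos: [0.5333, -0.0523, 0.0711]
tool_rot: [0.842, 0.54, -0.001, -0.001]
ft_force: [1.1, 0.8, -8.6]
grip_width: 0.0118
grasp_force: 58.5
```

carry_out(
  increments=[0.8,-0.3,0,-0.6,0,0.8,-0.3,0,-0.6,0,0.8,-0.4,0,-0.6,0,0.8,-0.5,0,-0.6,0,0.8,-0.5,0,-0.6,0],
)

```text
clock: 9.68
eef_pos: [0.5255, -0.0712, 0.1019]
tool_rot: [0.842, 0.539, 0.0, 0.0]
ft_force: [-0.4, 0.3, -6.6]
grip_width: 0.012
grasp_force: 58.5
```

```bash
python3 - <<'E'
from h import *
delta([.524,-.0734,.03],None,1)
c=cam("scene"); cv2.imwrite("pics/s6.png",cv2.resize(c["pixels"][160:310,230:430],None,fx=4,fy=4,interpolation=cv2.INTER_CUBIC))
E
```

```text
t 9.675 pos [ 0.5255 -0.0712  0.1019] yaw 65.29 F [-0.4  0.3 -6.6] w 0.012 g 58.5
[-0.27 -0.05  7.19] 0.0
```

View pics/s6.png

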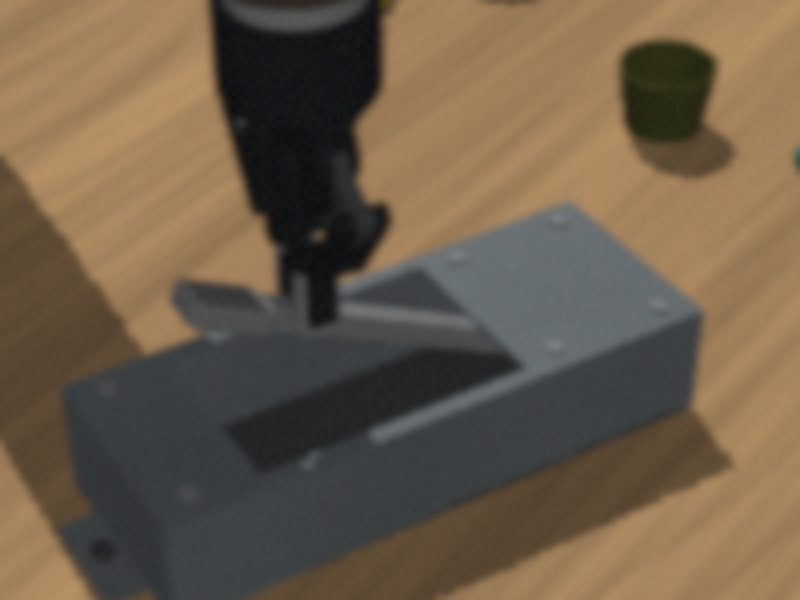

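Working as planned: the paddle, at (190,305), stands above the cover with the lever tilted in the grip, and the bar passes under the cover edge at (490,340). I'm drawing it out along its length.

carry_out(
  increments=[0.8,-0.8,0,-0.5,0,0.8,-0.9,0,-0.5,0,0.8,-0.9,0,-0.5,0,0.8,-0.9,0,-0.5,0,0.8,-0.9,0,-0.5,0],
)

```text
clock: 10.35
eef_pos: [0.507, -0.1112, 0.1268]
tool_rot: [0.842, 0.539, 0.0, 0.0]
ft_force: [0.6, -0.2, -6.6]
grip_width: 0.0119
grasp_force: 58.6
```

carry_out(
  increments=[0.8,-0.8,0,-0.6,0,0.8,-0.8,0,-0.6,0,0.8,-0.8,0,-0.6,0,0.8,-0.8,0,-0.6,0,0.8,-0.8,0,-0.6,0],
)

```text
clock: 10.98
eef_pos: [0.4904, -0.1473, 0.1568]
tool_rot: [0.842, 0.54, 0.0, 0.0]
ft_force: [-0.1, 0.0, -1.9]
grip_width: 0.0116
grasp_force: 58.7
```

It's free; only the weight is felt. Lifting.

carry_out(
  increments=[0.8,0,0,-1.0,0,0.8,0,0,-1.5,0,0.8,0,0,-1.5,0,0.8,0,0,-1.5,0,0.8,0,0,-1.5,0],
)

```text
clock: 11.6
eef_pos: [0.4907, -0.1468, 0.2276]
tool_rot: [0.842, 0.54, 0.0, 0.0]
ft_force: [0.3, -0.4, -2.7]
grip_width: 0.0122
grasp_force: 58.7
```

carry_out(
  increments=[0.8,0,0,-1.5,0,0.8,0,0,-1.5,0,0.8,0,0,-1.0,0,0.8,0,0,-0.5,0,0.8,0,0,0,0],
)

```text
clock: 12.22
eef_pos: [0.4906, -0.1469, 0.2714]
tool_rot: [0.842, 0.54, 0.0, 0.0]
ft_force: [0.8, -0.3, -2.8]
grip_width: 0.012
grasp_force: 58.7
```

carry_out(
  increments=[0.8,0,0,0,0,0.8,0,0,0,0,0.8,0,0,0,0,0.8,0,0,0,0,0.8,0,0,0,0],
)

```text
clock: 12.85
eef_pos: [0.4905, -0.1469, 0.2713]
tool_rot: [0.842, 0.54, -0.0, -0.0]
ft_force: [0.9, 0.6, -3.0]
grip_width: 0.012
grasp_force: 58.7
```

```bash
python3 - <<'E'
from h import *
delta([.524,-.0734,.03],None,1); print(np.abs(bot.get_obs()["joint_vel"]).max())
c=cam("scene"); W=cloud(c); cv2.imwrite("pics/s7.png",c["pixels"][60:420,150:600])
for d in bot.regions_of(c,"lever"):
    m=d["mask"]&(c["range_z"]>0); q=W[m]; print(d["p"],m.sum(),np.percentile(q,[1,50,99],axis=0).round(3).tolist(),px(c,np.median(q,0)))
for k in("plain_end","paddle_end"):
    for d in bot.place_of(c,k)[:4]: print(k,d["p"],world(c,d["xyz"]).round(3))
E
```

```text
t 12.85 pos [ 0.4905 -0.1469  0.2713] yaw 65.3 F [ 0.9  0.6 -3. ] w 0.012 g 58.7
[ 8.08 -0.03 24.13] 0.0
0.0027918522749943555
0.96 720 [[0.599, 0.269, -0.001], [0.703, 0.304, 0.012], [0.811, 0.348, 0.016]] [467. 217.]
0.67 242 [[0.227, 0.17, 0.001], [0.271, 0.3, 0.012], [0.339, 0.375, 0.016]] [319. 165.]
0.64 1216 [[0.086, -0.211, -0.002], [0.504, -0.119, 0.257], [0.555, 0.235, 0.307]] [277. 175.]
0.57 893 [[0.719, -0.29, -0.0], [0.781, -0.229, 0.009], [0.834, -0.178, 0.012]] [373. 392.]
plain_end 0.84 [0.334 0.172 0.011]
plain_end 0.67 [0.813 0.274 0.004]
plain_end 0.64 [ 0.717 -0.288  0.002]
plain_end 0.57 [ 0.551 -0.021  0.201]
paddle_end 0.61 [ 0.47  -0.207  0.299]
paddle_end 0.58 [ 0.828 -0.178  0.006]
paddle_end 0.58 [0.592 0.343 0.004]
paddle_end 0.55 [0.231 0.375 0.007]
```

View pics/s7.png

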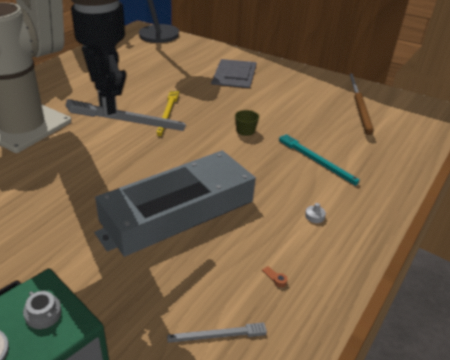

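The picture shows the lever held clear in the gripper, from paddle (75,107) to plain end (182,126). Its lowest point is at z ≈ 0.195 against the 0.115 needed. The housing is empty and the bowl, terminal and cap are untouched. Handing in.

```bash
python3 -c "
from workcell import bot
print(bot.job_done())"
```

```text
the job is handed in; nothing more can be done
None
```

The lever came out paddle end first and was handed in at about 13 s, still gripped and motionless, with its lowest point about 13 cm above the housing top and the bowl, terminal and cap untouched; however, on the first descent the gripper's knuckles pressed on the housing cover with about 72 N at the wrist, which may break the 40 N limit, and `job_done()` returned no verdict.

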